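Put the wrench sockets back on their strip in order of size

TASK

Put the four steel wrench sockets back on the plywood strip in order of size, one to each round rubber pad: the largest on the pad next to the red end block, then smaller and smaller, with the smallest next to the black end block. Stand each one upright, open end up, centred on its pad, and let go of it.

Things in the scene. Friction and masses are not known exactly. Their poses are not given: they have to be found in the camera images.
- socket_20: The smallest of four plain steel wrench sockets: an upright round cylinder 20 mm in diameter and 46 mm high, recessed open end on top, standing on its flat end. Origin at the centre of its underside, z up along its axis.
- socket_30: The second smallest of four plain steel wrench sockets: an upright round cylinder 30 mm in diameter and 54 mm high, recessed open end on top, standing on its flat end. Origin at the centre of its underside, z up along its axis.
- socket_40: The second largest of four plain steel wrench sockets: an upright round cylinder 40 mm in diameter and 62 mm high, recessed open end on top, standing on its flat end. Origin at the centre of its underside, z up along its axis.
- socket_50: The largest of four plain steel wrench sockets: an upright round cylinder 50 mm in diameter and 70 mm high, recessed open end on top, standing on its flat end. Origin at the centre of its underside, z up along its axis.
- board: Fixed plywood holder strip, 72 mm (x) by 346 mm (y) by 10 mm thick, lying flat on the bench. Origin at the centre of its underside; its y axis runs along the row of pads, z is up. A red block is screwed on at one end and a black one at the other; which end is red varies.
- pad_1: One of the four alike round black rubber pads, 60 mm in diameter and 3 mm thick, with a white ring and centre dot, fixed on the board; pads stand 80 mm apart in a row. pad_1 to pad_4 are numbered from the board's +y end to its -y end; this one is at y = 120 mm in the board's frame. Origin at the centre of its underside, which is 10 mm above the bench; its top is 13 mm above the bench.
- pad_2: One of the four alike round black rubber pads, 60 mm in diameter and 3 mm thick, with a white ring and centre dot, fixed on the board; pads stand 80 mm apart in a row. pad_1 to pad_4 are numbered from the board's +y end to its -y end; this one is at y = 40 mm in the board's frame. Origin at the centre of its underside, which is 10 mm above the bench; its top is 13 mm above the bench.
- pad_3: One of the four alike round black rubber pads, 60 mm in diameter and 3 mm thick, with a white ring and centre dot, fixed on the board; pads stand 80 mm apart in a row. pad_1 to pad_4 are numbered from the board's +y end to its -y end; this one is at y = -40 mm in the board's frame. Origin at the centre of its underside, which is 10 mm above the bench; its top is 13 mm above the bench.
- pad_4: One of the four alike round black rubber pads, 60 mm in diameter and 3 mm thick, with a white ring and centre dot, fixed on the board; pads stand 80 mm apart in a row. pad_1 to pad_4 are numbered from the board's +y end to its -y end; this one is at y = -120 mm in the board's frame. Origin at the centre of its underside, which is 10 mm above the bench; its top is 13 mm above the bench.
- red_stop: Red plastic block, 64 mm (x) by 14 mm (y) by 14 mm high, fixed on top of one end of the board, 162 mm along the board's y axis (+ or -) from its centre. Origin at the centre of its underside. It marks the end where the largest socket belongs. A black block like it is at the other end.
Mind the look-alikes: they are no part of the job. What is shaped like the socket_40 but orange or purple is not meant.

How it is judged:
At the end, for the whole second after the job is handed in: Each socket stands on its own pad (its axis within 15 mm of the pad's centre, its underside resting on the pad, within 0.1 rad of upright, open end up), in falling order of size from the red end block to the black one, released and at rest (angle between each of socket_20, socket_30, socket_40, socket_50's own z axis and vertical below 0.1 rad and linear speed of each of socket_20, socket_30, socket_40, socket_50 below 0.02 m/s and angular speed of each of socket_20, socket_30, socket_40, socket_50 below 0.2 rad/s and contact force between each of socket_20, socket_30, socket_40, socket_50 and the fingers below 0.05 N and ((y of red_stop in the frame of board above 0 m and horizontal distance between socket_50 and pad_1 below 0.015 m and z of socket_50 in the frame of pad_1 between 0 and 0.007 m and horizontal distance between socket_40 and pad_2 below 0.015 m and z of socket_40 in the frame of pad_2 between 0 and 0.007 m and horizontal distance between socket_30 and pad_3 below 0.015 m and z of socket_30 in the frame of pad_3 between 0 and 0.007 m and horizontal distance between socket_20 and pad_4 below 0.015 m and z of socket_20 in the frame of pad_4 between 0 and 0.007 m) or (y of red_stop in the frame of board below 0 m and horizontal distance between socket_20 and pad_1 below 0.015 m and z of socket_20 in the frame of pad_1 between 0 and 0.007 m and horizontal distance between socket_30 and pad_2 below 0.015 m and z of socket_30 in the frame of pad_2 between 0 and 0.007 m and horizontal distance between socket_40 and pad_3 below 0.015 m and z of socket_40 in the frame of pad_3 between 0 and 0.007 m and horizontal distance between socket_50 and pad_4 below 0.015 m and z of socket_50 in the frame of pad_4 between 0 and 0.007 m))); the robot touches nothing.
It also fails if it takes over 96 s, if anything falls off the work surface, if the arm or the gripper's body presses on something with over 40 N, if the wrist force passes 120 N, or if a joint passes its speed limit or range.

ROBOT

A 7-joint arm with a two-finger parallel gripper is mounted at the origin on a cart in front of the work surface, level with it; the furniture and walls round the work are solid. World frame = base frame: x ahead of the robot, y to its left, z up, the work surface at z = 0. Lengths are in m, angles in rad, forces in N, time in s.
With the tool pointing down it reaches from about 0.425 to 1.025 m from the base axis. Payload 3.6 kg.
Tool frame: the origin (TCP) lies at the very end of the fingers, on their centre line; the grasp point (between the pads) lies 19 mm behind it; z points along the fingers, y is the line along which they close (so a half turn about z gives the same grasp; the last joint's range is limited). The gripper opens to 85 mm and grips with 20 to 120 N. Pads are 22 mm wide; open, the fingers measure 114 mm over their backs; the gripper's body (76 mm by 85 mm) begins 54 mm behind the grasp point. The pads swing forward as they close: fully open they stand 13 mm farther back than shut.
Start: joints at [1.012, 0.591, 0.048, 1.609, -0.033, 0.943, -0.034], TCP at [0.325, -0.648, 0.231] pointing down, gripper open.
Joint ranges: [-2.69, 2.69], [-0.47, 2.24], [-1.27, 1.36], [0.19, 2.51], [-1.53, 4.68], [0.08, 2.07], [-3.09, 3.09]. Speed limits (rad/s): [2.57, 2.57, 3.14, 3.14, 3.14, 3.14, 3.14].

INTERFACE

Orientations are given as a unit quaternion [x, y, z, w].
In Python, from plant import r gives the robot as it stands.
- The arm moves only by the shell command python3 -m handwheel 'ROWS' [FORCE]. ROWS is JSON, a list of rows, each an object with "slide": the shift along the tool's x, y, z in mm, a list of three; "twist": the turn about the tool's z in rad; "gripper": the closure in counts, from 0 (fully open) to 255 (shut). In form: [{"slide": [dx, dy, dz], "twist": twist, "gripper": gripper}, ...]. A call has exactly 5 rows; each row shifts and turns the commanded pose from where the row before left it, along the tool's axes as they then stand; what a row does not reach is not made up. A row lasts 1/12 s, in which the tool goes at most 41.7 mm and 7.16 degrees, less where a joint would pass 70% of its speed; a pose out of reach is approached as far as the arm can. A call with a gripper value outside its range is refused whole. The fingers move at their own pace and stop on an object; FORCE is the grip in N (left out, the last holds). Time passes only in rows, so rows that do not move let the fingers close, or fill a call up. It gives the time, the measured TCP pose, the force, the opening and the grip force at its end, in the units of the state.
- r.get_obs(): the state, without advancing time (a new reading comes with each control period).
- r.get_image(name): name is "scene" or "top"; returns (picture, depth): 400x640x3 uint8, red, green, blue; 400x640 float32, m along the optical axis (not along the pixel's ray), 0 where there is no reading.
- r.camera_params(name): a dict with "camera_matrix" (3x3 intrinsics, pixels), "dist" ([k1, k2, p1, p2, k3] as OpenCV has them; the pictures are not rectified), "cam_to_world" (4x4, takes a point from camera to world coordinates). Camera axes: x right, y down, z forward; pixel columns grow to the right and rows downward; lengths in m; the calibration is good to about 2 mm. A picture is of the moment at which its call begins. camera_params takes no time and is no camera call.
- r.job_done(): hands the job in; it is judged then, once.
The state is a dict: "clock": time; "joint_pos": joint angles; "joint_velocities": joint speeds; "effort": joint torques, N m; "tcp_pos": TCP position; "tcp_rot": TCP orientation; "ft_force": force on the tool from outside, world axes, zero at the start; "wrist_torque": the same for the moment, N m; "grip_width": finger opening in m; "gripper_force": force on a finger pad.
Only numpy, scipy, OpenCV 4.12 (cv2) and the standard library are available. Lean on these libraries where they do the work, as an engineer would, in place of code of your own. Each camera call takes 0.05 s, during which the arm holds its last target. There are 200 camera calls.

## Working session

There is one attempt and no reset: what is moved stays moved. The work goes in short steps, Python scripts to look and compute and a shell command to move; the robot and the scene stay as the last step left them, time stands still between calls to the robot, and variables do not carry over. Pictures are saved under pics/ and viewed, at most 14 in all, crops included, and the job is handed in when it is done.

```bash
mkdir -p pics; ls; python3 - <<'E'
from plant import r
import cv2,numpy as np
for n in("scene","top"):
    im,d=r.get_image(n); cv2.imwrite(f"pics/{n}0.png",im[...,::-1]); np.savez(f"/tmp/{n}0",im=im,d=d)
    p=r.camera_params(n); print(n,np.round(p["camera_matrix"],1).tolist(),p["dist"],np.round(p["cam_to_world"],3).tolist())
o=r.get_obs(); print(o)
E
```

```text
pics
scene [[393.7, 0.0, 320.0], [0.0, 393.7, 202.0], [0.0, 0.0, 1.0]] [-0.02305004  0.          0.          0.          0.        ] [[-0.876, -0.333, 0.349, 0.194], [-0.483, 0.61, -0.628, 0.565], [-0.004, -0.719, -0.695, 0.67], [0.0, 0.0, 0.0, 1.0]]
top [[363.7, 0.0, 318.5], [0.0, 363.7, 196.2], [0.0, 0.0, 1.0]] [-0.07563174  0.          0.          0.          0.        ] [[-0.026, -0.996, 0.089, 0.447], [-0.999, 0.028, 0.02, -0.027], [-0.023, -0.089, -0.996, 0.921], [0.0, 0.0, 0.0, 1.0]]
{'clock': 0.1, 'joint_pos': array([ 1.01249874,  0.59204766,  0.04831353,  1.60971176, -0.03329025,
        0.94271826, -0.03371172]), 'joint_velocities': array([-0.00172022, -0.00156502, -0.00218008, -0.00511797,  0.00053735,
        0.0012619 , -0.00034677]), 'effort': array([ 5.51049059e-03, -5.49994540e+01,  1.55330647e+00, -1.98823678e+01,
        9.66730557e-03,  3.78644661e-03,  1.16568259e-06]), 'tcp_pos': array([ 0.32463442, -0.64740511,  0.23023423]), 'tcp_rot': array([ 9.73108576e-01,  2.30344562e-01, -3.02437632e-04, -9.95200652e-04]), 'ft_force': array([-0.46136177, -0.08646141, -0.54102798]), 'wrist_torque': array([-0.01790497,  0.03317476,  0.03165276]), 'gripper_force': 0.0, 'grip_width': 0.08591513259417041}
```

View pics/scene0.png

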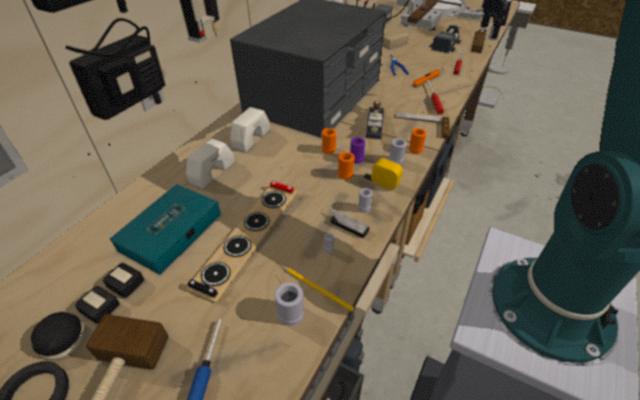

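View pics/top0.png

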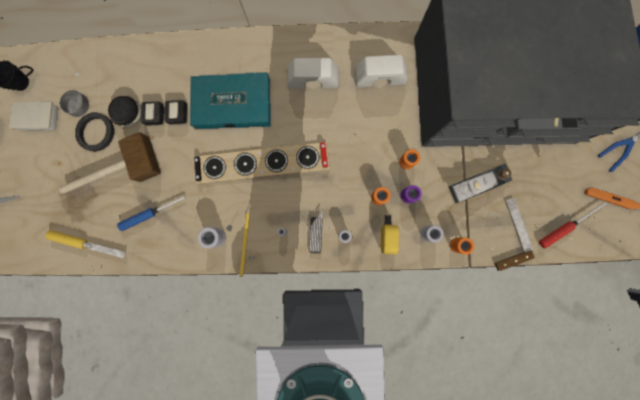

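The top view shows the sockets at: 50 (209,237), 20 (282,232), 30 (345,236), 40 (433,233). The pads run from (214,167) to (307,157), with the red block at the right end (324,155), which is −y. Orange and purple decoys stand near the 40.

```bash
cat >h.py <<'E'
import numpy as np,cv2
from plant import r
def rays(n,uv):
    p=r.camera_params(n); K=p["camera_matrix"]; T=p["cam_to_world"]
    q=cv2.undistortPoints(np.array(uv,float).reshape(-1,1,2),K,np.array(p["dist"])).reshape(-1,2)
    return T[:3,3],np.c_[q,np.ones(len(q))]@T[:3,:3].T
def plane(n,uv,z):
    c,d=rays(n,uv); return c+d*((z-c[2])/d[:,2])[:,None]
def cloud(n,d):
    h,w=d.shape; v,u=np.mgrid[:h,:w]; c,dr=rays(n,np.c_[u.ravel(),v.ravel()])
    P=c+dr*d.ravel()[:,None]; P[d.ravel()==0]=np.nan; return P.reshape(h,w,3)
def rim(n,d,uv,h,rad=.045,z0=0):
    """centre of circle through top-height depth points close to pixel uv"""
    P=cloud(n,d); g=plane(n,[uv],h+z0)[0]
    m=(abs(P[...,2]-h-z0)<.008)&(np.hypot(P[...,0]-g[0],P[...,1]-g[1])<rad)
    q=P[m][:,:2].astype(np.float32); c,R=cv2.minEnclosingCircle(q) if len(q) else ((np.nan,)*2,0)
    v,u=np.nonzero(m); (cu,cv),_=cv2.minEnclosingCircle(np.c_[u,v].astype(np.float32))
    return np.array(c),R,len(q),plane(n,[(cu,cv)],h+z0)[0][:2]
E
python3 - <<'E'
from h import *
import json
np.set_printoptions(precision=4,suppress=True)
f=np.load("/tmp/top0.npz");d=f["d"];im=f["im"]
for nm,uv,h in(("50",(209,237),.07),("20",(282,232),.046),("30",(345,236),.054),("40",(433,233),.062)):
    print(nm,plane("top",[uv],h)[0],rim("top",d,uv,h))
P=cloud("top",d)
print("table z",np.nanmedian(P[180:215,340:370,2]),"board z",P[160,261,2])
# pads: dark blobs on board -> centre by hull of dark contours
g=cv2.cvtColor(im,cv2.COLOR_RGB2GRAY)
pads=[]
for uv in((214,167),(245,163),(276,160),(307,157)):
    u,v=uv; m=np.zeros_like(g); m[v-16:v+17,u-16:u+17]=(g[v-16:v+17,u-16:u+17]<75)*255
    c=max(cv2.findContours(m,cv2.RETR_EXTERNAL,cv2.CHAIN_APPROX_NONE)[0],key=cv2.contourArea)
    (cu,cv),R=cv2.minEnclosingCircle(c); M=cv2.moments(cv2.convexHull(c)); w=plane("top",[(M["m10"]/M["m00"],M["m01"]/M["m00"])],.013)[0]
    e=plane("top",[(cu,cv)],.013)[0]; pads.append(e[:2]); print("pad",(cu,cv),R,w,e,P[v,u,2])
pads=np.array(pads); print(np.linalg.norm(np.diff(pads,axis=0),axis=1))
big=cv2.resize(im[140:280,180:480],None,fx=2.66,fy=2.66,interpolation=cv2.INTER_CUBIC); cv2.imwrite("pics/crop0.png",big[...,::-1])
# height map of obstacles around sockets
for a in((180,180),):
  pass
for uv in((247,215),(247,235),(242,270),(315,210),(315,230),(316,250),(390,220),(391,240),(390,253),(433,233),(462,245),(412,194),(381,196)):
    print(uv,P[uv[1],uv[0]])
E
```

```text
50 [0.4334 0.251  0.07  ] (array([0.4331, 0.2538]), 0.02556706592440605, 227, array([0.433 , 0.2529]))
20 [0.4411 0.0804 0.046 ] (array([0.4423, 0.0829]), 0.009994504041969776, 33, array([0.4415, 0.0827]))
30 [ 0.4279 -0.0701  0.054 ] (array([ 0.4275, -0.0698]), 0.014787337742745876, 71, array([ 0.4275, -0.0697]))
40 [ 0.4291 -0.2772  0.062 ] (array([ 0.4282, -0.281 ]), 0.020368002355098724, 145, array([ 0.4286, -0.2803]))
table z 0.0009709504766008958 board z 0.011485059720463542
pad (213.9545440673828, 166.9545440673828) 8.485625267028809 [0.6108 0.2573 0.013 ] [0.6107 0.2568 0.013 ] 0.013967383263702615
pad (244.98101806640625, 163.6075897216797) 8.396288871765137 [0.6171 0.1767 0.013 ] [0.6167 0.1763 0.013 ] 0.017203901457749304
pad (275.86083984375, 160.00515747070312) 9.356643676757812 [0.6236 0.097  0.013 ] [0.6234 0.097  0.013 ] 0.013340378652174079
pad (306.6176452636719, 156.5) 8.747321128845215 [0.6297 0.0183 0.013 ] [0.6299 0.0186 0.013 ] 0.015735100473452612
[0.0807 0.0796 0.0787]
(247, 215) [0.4857 0.173  0.0091]
(247, 235) [0.4353 0.1752 0.0017]
(242, 270) [0.3483 0.1875 0.0082]
(315, 210) [ 0.4943  0.0011 -0.0003]
(315, 230) [0.4438 0.0018 0.0185]
(316, 250) [0.3947 0.0005 0.0207]
(390, 220) [ 0.4637 -0.1872  0.0032]
(391, 240) [ 0.4157 -0.1772  0.0627]
(390, 253) [ 0.3847 -0.1756  0.0516]
(433, 233) [ 0.4287 -0.2822  0.0448]
(462, 245) [ 0.3979 -0.3506  0.0467]
(412, 194) [ 0.5237 -0.2349  0.0492]
(381, 196) [ 0.5213 -0.1604  0.0462]
```

View pics/crop0.png

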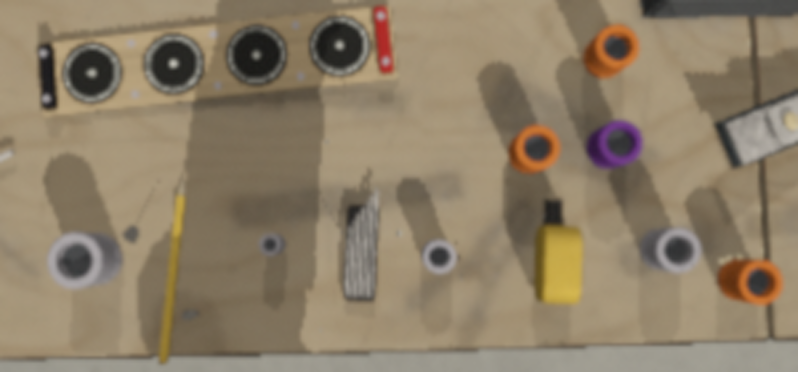

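Measurements match the stated sizes and pad pitch. I'll turn the tool first so that tool y = world +x and tool x = world +y.

```bash
python3 -m handwheel '[{"slide":[0,0,0],"twist":-0.11,"gripper":0},{"slide":[0,0,0],"twist":-0.11,"gripper":0},{"slide":[0,0,0],"twist":-0.11,"gripper":0},{"slide":[0,0,0],"twist":-0.11,"gripper":0},{"slide":[0,0,0],"twist":-0.11,"gripper":0}]' 40
python3 -m handwheel '[{"slide":[0,0,0],"twist":-0.11,"gripper":0},{"slide":[0,0,0],"twist":-0.11,"gripper":0},{"slide":[0,0,0],"twist":-0.11,"gripper":0},{"slide":[0,0,0],"twist":-0.11,"gripper":0},{"slide":[0,0,0],"twist":-0.11,"gripper":0}]'
```

```text
clock: 0.52
tcp_pos: [0.3247, -0.6476, 0.2306]
tcp_rot: [0.873, 0.488, -0.0, -0.001]
ft_force: [0.5, 0.2, -0.6]
grip_width: 0.0853
gripper_force: 0.0
clock: 0.93
tcp_pos: [0.3247, -0.6477, 0.2307]
tcp_rot: [0.707, 0.707, 0.0, -0.001]
ft_force: [-0.6, 0.3, -0.0]
grip_width: 0.0854
gripper_force: 0.0
```

```bash
python3 -m handwheel '[{"slide":[36.7,10.4,0],"twist":0,"gripper":0},{"slide":[36.7,10.4,0],"twist":0,"gripper":0},{"slide":[36.7,10.4,0],"twist":0,"gripper":0},{"slide":[36.7,10.4,0],"twist":0,"gripper":0},{"slide":[36.7,10.4,0],"twist":0,"gripper":0}]' 
python3 -m handwheel '[{"slide":[36.7,10.4,0],"twist":0,"gripper":0},{"slide":[36.7,10.4,0],"twist":0,"gripper":0},{"slide":[36.7,10.4,0],"twist":0,"gripper":0},{"slide":[36.7,10.4,0],"twist":0,"gripper":0},{"slide":[36.7,10.4,0],"twist":0,"gripper":0}]'
python3 -m handwheel '[{"slide":[0,0,30],"twist":0,"gripper":0},{"slide":[0,0,30],"twist":0,"gripper":0},{"slide":[0,0,30],"twist":0,"gripper":0},{"slide":[0,0,25],"twist":0,"gripper":0},{"slide":[0,0,15],"twist":0,"gripper":0}]'
python3 - <<'E'
from h import *
np.set_printoptions(precision=4,suppress=True)
print(r.get_obs()["tcp_pos"])
im,d=r.get_image("scene"); cv2.imwrite("pics/s1.png",cv2.resize(im[60:260,260:520],None,fx=2.5,fy=2.5)[...,::-1])
E
```

```text
clock: 1.35
tcp_pos: [0.3779, -0.463, 0.2308]
tcp_rot: [0.709, 0.705, 0.0, -0.0]
ft_force: [0.5, 0.7, 0.3]
grip_width: 0.0854
gripper_force: 0.0
clock: 1.77
tcp_pos: [0.431, -0.2799, 0.2311]
tcp_rot: [0.709, 0.705, -0.0, -0.0]
ft_force: [-0.0, -0.6, -0.4]
grip_width: 0.0852
gripper_force: 0.0
clock: 2.18
tcp_pos: [0.4296, -0.2808, 0.0987]
tcp_rot: [0.709, 0.705, -0.001, -0.002]
ft_force: [-0.6, -0.0, 0.3]
grip_width: 0.0853
gripper_force: 0.0
[ 0.4296 -0.2808  0.0987]
```

View pics/s1.png

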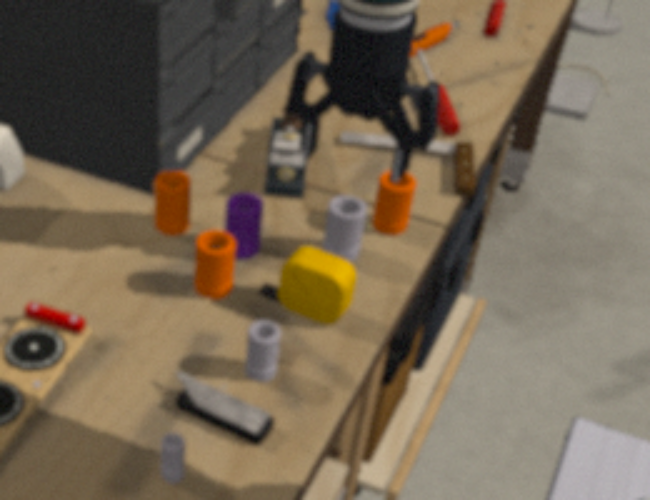

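The open gripper straddles socket_40 at crop (345,225), with the fingers at (300,150) and (400,165). Next: descend and close.

```bash
python3 -m handwheel '[{"slide":[0,0,20],"twist":0,"gripper":0},{"slide":[0,0,20],"twist":0,"gripper":0},{"slide":[0,0,16],"twist":0,"gripper":0},{"slide":[0,0,12],"twist":0,"gripper":0},{"slide":[0,0,6],"twist":0,"gripper":0}]' 
python3 -m handwheel '[{"slide":[0,-1,0],"twist":0,"gripper":80},{"slide":[0,0,0],"twist":0,"gripper":100},{"slide":[0,0,0],"twist":0,"gripper":120},{"slide":[0,0,0],"twist":0,"gripper":170},{"slide":[0,0,0],"twist":0,"gripper":170}]' 40
python3 -m handwheel '[{"slide":[0,0,0],"twist":0,"gripper":170},{"slide":[0,0,0],"twist":0,"gripper":170},{"slide":[0,0,0],"twist":0,"gripper":170},{"slide":[0,0,0],"twist":0,"gripper":170},{"slide":[0,0,0],"twist":0,"gripper":170}]' 40
```

```text
clock: 2.65
tcp_pos: [0.4308, -0.2815, 0.0263]
tcp_rot: [0.709, 0.705, -0.0, -0.001]
ft_force: [0.1, -0.3, -0.1]
grip_width: 0.0852
gripper_force: 0.0
clock: 3.07
tcp_pos: [0.4303, -0.2821, 0.0283]
tcp_rot: [0.709, 0.705, -0.0, 0.001]
ft_force: [-1.6, 0.6, 4.9]
grip_width: 0.0389
gripper_force: 40.0
clock: 3.48
tcp_pos: [0.4302, -0.2821, 0.0283]
tcp_rot: [0.709, 0.705, -0.0, 0.001]
ft_force: [-1.5, 0.2, 6.1]
grip_width: 0.0391
gripper_force: 40.0
```

```bash
python3 -m handwheel '[{"slide":[0,0,-12],"twist":0,"gripper":170},{"slide":[0,0,-22],"twist":0,"gripper":170},{"slide":[0,0,-28],"twist":0,"gripper":170},{"slide":[0,0,-28],"twist":0,"gripper":170},{"slide":[0,0,-20],"twist":0,"gripper":170}]'
python3 -m handwheel '[{"slide":[20,10,0],"twist":0,"gripper":170},{"slide":[28,14,0],"twist":0,"gripper":170},{"slide":[28,14,0],"twist":0,"gripper":170},{"slide":[28,14,0],"twist":0,"gripper":170},{"slide":[28,14,0],"twist":0,"gripper":170}]'
python3 -m handwheel '[{"slide":[28,14,0],"twist":0,"gripper":170},{"slide":[28,14,0],"twist":0,"gripper":170},{"slide":[28,14,0],"twist":0,"gripper":170},{"slide":[28,14,0],"twist":0,"gripper":170},{"slide":[28,14,0],"twist":0,"gripper":170}]'
python3 -m handwheel '[{"slide":[28,14,0],"twist":0,"gripper":170},{"slide":[28,14,0],"twist":0,"gripper":170},{"slide":[28,14,0],"twist":0,"gripper":170},{"slide":[20,10,0],"twist":0,"gripper":170},{"slide":[0,0,0],"twist":0,"gripper":170}]'
```

```text
clock: 3.9
tcp_pos: [0.4305, -0.2819, 0.1394]
tcp_rot: [0.709, 0.705, 0.0, 0.001]
ft_force: [0.1, -0.3, -3.0]
grip_width: 0.0388
gripper_force: 40.7
clock: 4.32
tcp_pos: [0.497, -0.149, 0.1375]
tcp_rot: [0.709, 0.705, 0.0, 0.0]
ft_force: [0.2, 0.0, -3.1]
grip_width: 0.0388
gripper_force: 40.7
clock: 4.73
tcp_pos: [0.5678, -0.0091, 0.1373]
tcp_rot: [0.709, 0.705, -0.0, -0.0]
ft_force: [-0.1, -0.5, -2.4]
grip_width: 0.0388
gripper_force: 40.7
clock: 5.15
tcp_pos: [0.6227, 0.1013, 0.1379]
tcp_rot: [0.706, 0.708, 0.004, -0.001]
ft_force: [0.2, 0.5, -2.2]
grip_width: 0.0392
gripper_force: 40.8
```

```bash
python3 -m handwheel '[{"slide":[-5.8,1.8,10],"twist":0,"gripper":170},{"slide":[0,0,25],"twist":0,"gripper":170},{"slide":[0,0,25],"twist":0,"gripper":170},{"slide":[0,0,20],"twist":0,"gripper":170},{"slide":[0,0,6],"twist":0,"gripper":170}]'
python3 -m handwheel '[{"slide":[0,0,0],"twist":0,"gripper":170},{"slide":[0,0,0],"twist":0,"gripper":170},{"slide":[0,0,0],"twist":0,"gripper":170},{"slide":[0,0,0],"twist":0,"gripper":170},{"slide":[0,0,0],"twist":0,"gripper":170}]'
python3 - <<'E'
from h import *
im,d=r.get_image("scene"); cv2.imwrite("pics/s2.png",cv2.resize(im[140:310,180:380],None,fx=3.5,fy=3.5,interpolation=2)[...,::-1])
E
```

```text
clock: 5.57
tcp_pos: [0.6185, 0.0837, 0.0473]
tcp_rot: [0.71, 0.704, -0.004, -0.002]
ft_force: [-0.5, -1.0, -2.5]
grip_width: 0.0388
gripper_force: 40.8
clock: 5.98
tcp_pos: [0.6231, 0.0874, 0.0526]
tcp_rot: [0.709, 0.705, 0.001, 0.001]
ft_force: [0.2, -0.0, -2.3]
grip_width: 0.0393
gripper_force: 40.8
```

View pics/s2.png

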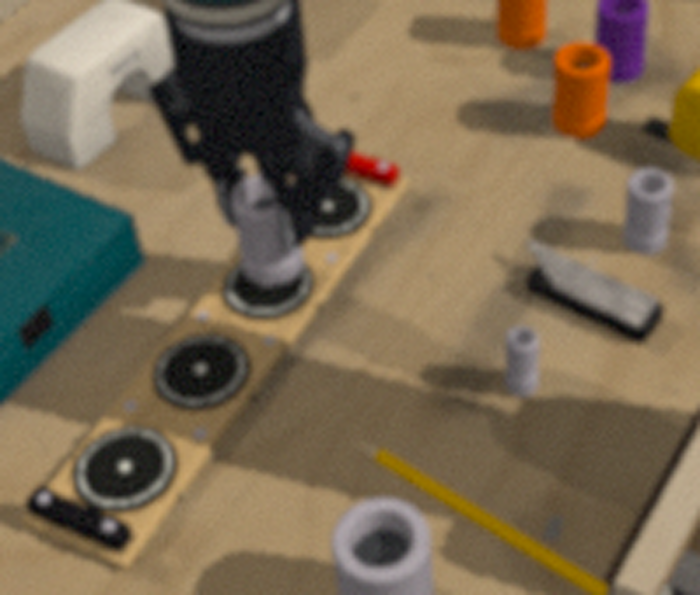

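It hangs above pad 2 from red, about 8 mm short in y: the earlier reading was a transient. I'll correct, settle, then lower.

```bash
python3 -m handwheel '[{"slide":[4,1.4,3],"twist":0,"gripper":170},{"slide":[4,0,3],"twist":0,"gripper":170},{"slide":[0,0,2],"twist":0,"gripper":170},{"slide":[0,0,0],"twist":0,"gripper":170},{"slide":[0,0,0],"twist":0,"gripper":170}]'
python3 -m handwheel '[{"slide":[0,0,0],"twist":0,"gripper":170},{"slide":[0,0,0],"twist":0,"gripper":170},{"slide":[0,0,0],"twist":0,"gripper":170},{"slide":[0,0,0],"twist":0,"gripper":170},{"slide":[0,0,0],"twist":0,"gripper":170}]'
```

```text
clock: 6.45
tcp_pos: [0.6233, 0.0956, 0.0429]
tcp_rot: [0.709, 0.705, -0.0, -0.0]
ft_force: [-0.4, -0.8, -2.1]
grip_width: 0.039
gripper_force: 40.8
clock: 6.87
tcp_pos: [0.6237, 0.0952, 0.0433]
tcp_rot: [0.709, 0.705, 0.0, 0.0]
ft_force: [-0.2, -0.7, -1.2]
grip_width: 0.0395
gripper_force: 40.8
```

```bash
python3 -m handwheel '[{"slide":[0,0,1],"twist":0,"gripper":170},{"slide":[0,0,0.5],"twist":0,"gripper":170},{"slide":[0,0,0],"twist":0,"gripper":170},{"slide":[0,0,0],"twist":0,"gripper":170},{"slide":[0,0,0],"twist":0,"gripper":170}]'
python3 -m handwheel '[{"slide":[0,0,0],"twist":0,"gripper":150},{"slide":[0,0,0],"twist":0,"gripper":110},{"slide":[0,0,0],"twist":0,"gripper":80},{"slide":[0,0,0],"twist":0,"gripper":60},{"slide":[0,0,0],"twist":0,"gripper":40}]'
python3 -m handwheel '[{"slide":[0,0,0],"twist":0,"gripper":20},{"slide":[0,0,0],"twist":0,"gripper":0},{"slide":[0,0,-10],"twist":0,"gripper":0},{"slide":[0,0,-25],"twist":0,"gripper":0},{"slide":[0,0,-35],"twist":0,"gripper":0}]'
```

```text
clock: 7.28
tcp_pos: [0.6236, 0.0953, 0.0418]
tcp_rot: [0.709, 0.705, -0.0, -0.0]
ft_force: [-0.2, 0.4, -1.9]
grip_width: 0.0391
gripper_force: 40.8
clock: 7.7
tcp_pos: [0.624, 0.0954, 0.0421]
tcp_rot: [0.709, 0.705, 0.0, 0.0]
ft_force: [-0.4, 0.5, -0.1]
grip_width: 0.072
gripper_force: 0.0
clock: 8.12
tcp_pos: [0.6213, 0.0948, 0.1105]
tcp_rot: [0.709, 0.705, -0.003, -0.002]
ft_force: [1.3, 0.0, 0.0]
grip_width: 0.0855
gripper_force: 0.0
```

```bash
python3 -m handwheel '[{"slide":[0,0,-20],"twist":0,"gripper":0},{"slide":[-16,-20,-10],"twist":0,"gripper":0},{"slide":[-20,-24,0],"twist":0,"gripper":0},{"slide":[-20,-24,0],"twist":0,"gripper":0},{"slide":[-20,-24,0],"twist":0,"gripper":0}]'
python3 -m handwheel '[{"slide":[-20,-24,0],"twist":0,"gripper":0},{"slide":[-20,-24,0],"twist":0,"gripper":0},{"slide":[-20,-24,0],"twist":0,"gripper":0},{"slide":[-20,-20,0],"twist":0,"gripper":0},{"slide":[-9,-11,0],"twist":0,"gripper":0}]'
python3 -m handwheel '[{"slide":[0,0,10],"twist":0,"gripper":80},{"slide":[0,0,20],"twist":0,"gripper":80},{"slide":[0,0,20],"twist":0,"gripper":80},{"slide":[0,0,10],"twist":0,"gripper":80},{"slide":[0,0,0],"twist":0,"gripper":80}]'
python3 -m handwheel '[{"slide":[0,0,0],"twist":0,"gripper":80},{"slide":[0,0,0],"twist":0,"gripper":80},{"slide":[0,0,0],"twist":0,"gripper":80},{"slide":[0,0,0],"twist":0,"gripper":80},{"slide":[0,0,0],"twist":0,"gripper":80}]'
python3 - <<'E'
from h import *
np.set_printoptions(precision=4,suppress=True)
im,d=r.get_image("scene"); cv2.imwrite("pics/s3.png",cv2.resize(im[100:320,200:460],None,fx=2.7,fy=2.7,interpolation=2)[...,::-1])
im,d=r.get_image("top"); print(rim("top",d,(277,152),.062,z0=.013))
E
```

```text
clock: 8.53
tcp_pos: [0.5305, 0.0193, 0.143]
tcp_rot: [0.709, 0.705, 0.001, 0.001]
ft_force: [0.3, -0.6, -0.4]
grip_width: 0.0856
gripper_force: 0.0
clock: 8.95
tcp_pos: [0.4241, -0.071, 0.1422]
tcp_rot: [0.71, 0.704, -0.002, -0.0]
ft_force: [-0.0, -0.4, -0.5]
grip_width: 0.0854
gripper_force: 0.0
clock: 9.37
tcp_pos: [0.4277, -0.0679, 0.0806]
tcp_rot: [0.709, 0.705, -0.001, -0.001]
ft_force: [-0.2, -0.6, 0.1]
grip_width: 0.0591
gripper_force: 0.0
clock: 9.78
tcp_pos: [0.4281, -0.0685, 0.0824]
tcp_rot: [0.709, 0.705, 0.0, 0.001]
ft_force: [-0.4, 0.0, -0.2]
grip_width: 0.0587
gripper_force: 0.0
(array([0.6224, 0.0966]), 0.02019541524350643, 141, array([0.6224, 0.0956]))
```

View pics/s3.png

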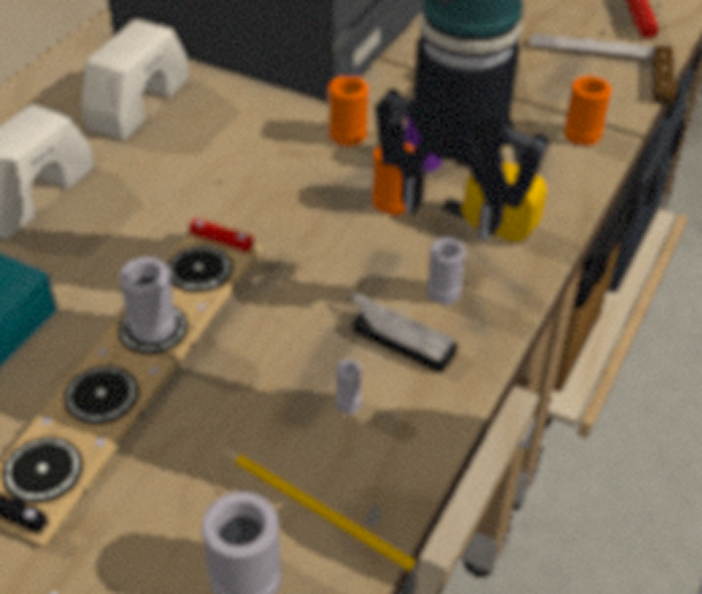

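socket_40 stands upright on pad 2 from red, less than 1.1 mm off its measured centre, and the gripper is above socket_30. Next: lower and grasp.

```bash
python3 -m handwheel '[{"slide":[-1,0,15],"twist":0,"gripper":80},{"slide":[0,0,20],"twist":0,"gripper":80},{"slide":[0,0,15],"twist":0,"gripper":80},{"slide":[0,0,8],"twist":0,"gripper":80},{"slide":[0,0,2],"twist":0,"gripper":80}]'
python3 -m handwheel '[{"slide":[0,0,0],"twist":0,"gripper":100},{"slide":[0,0,0],"twist":0,"gripper":130},{"slide":[0,0,0],"twist":0,"gripper":150},{"slide":[0,0,0],"twist":0,"gripper":200},{"slide":[0,0,0],"twist":0,"gripper":200}]' 40
python3 -m handwheel '[{"slide":[0,0,0],"twist":0,"gripper":200},{"slide":[0,0,0],"twist":0,"gripper":200},{"slide":[0,0,0],"twist":0,"gripper":200},{"slide":[0,0,0],"twist":0,"gripper":200},{"slide":[0,0,0],"twist":0,"gripper":200}]' 40
python3 -m handwheel '[{"slide":[0,0,-12],"twist":0,"gripper":200},{"slide":[0,0,-22],"twist":0,"gripper":200},{"slide":[0,0,-28],"twist":0,"gripper":200},{"slide":[0,0,-28],"twist":0,"gripper":200},{"slide":[0,0,-20],"twist":0,"gripper":200}]'
```

```text
clock: 10.3
tcp_pos: [0.4271, -0.0694, 0.0207]
tcp_rot: [0.709, 0.705, -0.001, -0.001]
ft_force: [-0.2, 0.1, 0.6]
grip_width: 0.0587
gripper_force: 0.0
clock: 10.72
tcp_pos: [0.4281, -0.0696, 0.0226]
tcp_rot: [0.709, 0.705, 0.001, 0.001]
ft_force: [-0.1, 0.1, 6.1]
grip_width: 0.0289
gripper_force: 39.3
clock: 11.13
tcp_pos: [0.4281, -0.0695, 0.0226]
tcp_rot: [0.709, 0.705, 0.0, 0.001]
ft_force: [-0.3, 0.5, 6.5]
grip_width: 0.0291
gripper_force: 39.3
clock: 11.55
tcp_pos: [0.4276, -0.0696, 0.1338]
tcp_rot: [0.709, 0.705, 0.0, 0.001]
ft_force: [0.6, 0.0, -1.5]
grip_width: 0.029
gripper_force: 39.8
```

```bash
python3 -m handwheel '[{"slide":[16,13,0],"twist":0,"gripper":200},{"slide":[25,19,0],"twist":0,"gripper":200},{"slide":[28,21,0],"twist":0,"gripper":200},{"slide":[28,21,0],"twist":0,"gripper":200},{"slide":[28,21,0],"twist":0,"gripper":200}]'
python3 -m handwheel '[{"slide":[28,21,0],"twist":0,"gripper":200},{"slide":[28,21,0],"twist":0,"gripper":200},{"slide":[25,20,0],"twist":0,"gripper":200},{"slide":[20,16,0],"twist":0,"gripper":200},{"slide":[12,11,0],"twist":0,"gripper":200}]'
python3 -m handwheel '[{"slide":[8,5,0],"twist":0,"gripper":200},{"slide":[0,0,10],"twist":0,"gripper":200},{"slide":[0,0,25],"twist":0,"gripper":200},{"slide":[0,0,25],"twist":0,"gripper":200},{"slide":[0,0,20],"twist":0,"gripper":200}]'
python3 -m handwheel '[{"slide":[0,0,0],"twist":0,"gripper":200},{"slide":[0,0,0],"twist":0,"gripper":200},{"slide":[0,0,0],"twist":0,"gripper":200},{"slide":[0,0,0],"twist":0,"gripper":200},{"slide":[0,0,0],"twist":0,"gripper":200}]'
```

```text
clock: 11.97
tcp_pos: [0.5237, 0.0558, 0.132]
tcp_rot: [0.709, 0.705, -0.0, 0.0]
ft_force: [0.3, -0.3, -0.5]
grip_width: 0.0287
gripper_force: 39.9
clock: 12.38
tcp_pos: [0.6143, 0.1712, 0.132]
tcp_rot: [0.708, 0.706, 0.001, -0.0]
ft_force: [0.3, 0.7, -1.3]
grip_width: 0.0289
gripper_force: 39.9
clock: 12.8
tcp_pos: [0.6158, 0.1726, 0.0496]
tcp_rot: [0.71, 0.704, -0.002, -0.0]
ft_force: [-0.9, -0.3, -2.0]
grip_width: 0.0294
gripper_force: 39.9
clock: 13.22
tcp_pos: [0.619, 0.1755, 0.0533]
tcp_rot: [0.709, 0.705, 0.001, 0.001]
ft_force: [0.9, 0.2, -0.5]
grip_width: 0.0291
gripper_force: 39.8
```

```bash
python3 -m handwheel '[{"slide":[1,-2,6],"twist":0,"gripper":200},{"slide":[0,0,6],"twist":0,"gripper":200},{"slide":[0,0,4],"twist":0,"gripper":200},{"slide":[0,0,1],"twist":0,"gripper":200},{"slide":[0,0,0],"twist":0,"gripper":200}]'
python3 -m handwheel '[{"slide":[0,0,0],"twist":0,"gripper":200},{"slide":[0,0,0],"twist":0,"gripper":200},{"slide":[0,0,0],"twist":0,"gripper":200},{"slide":[0,0,0],"twist":0,"gripper":200},{"slide":[0,0,0],"twist":0,"gripper":200}]'
```

```text
clock: 13.63
tcp_pos: [0.6157, 0.1765, 0.0357]
tcp_rot: [0.709, 0.705, -0.001, -0.0]
ft_force: [-2.4, -0.9, 8.8]
grip_width: 0.0286
gripper_force: 40.9
clock: 14.05
tcp_pos: [0.6157, 0.1765, 0.0357]
tcp_rot: [0.709, 0.705, -0.0, -0.0]
ft_force: [-2.2, -0.7, 8.3]
grip_width: 0.0291
gripper_force: 40.9
```

Contact on the pad at the expected height (8 N). Releasing, then going to socket_20 at (0.4425, 0.0827).

```bash
python3 -m handwheel '[{"slide":[0,0,-0.5],"twist":0,"gripper":180},{"slide":[0,0,0],"twist":0,"gripper":150},{"slide":[0,0,0],"twist":0,"gripper":120},{"slide":[0,0,0],"twist":0,"gripper":100},{"slide":[0,0,0],"twist":0,"gripper":80}]'
python3 -m handwheel '[{"slide":[0,0,0],"twist":0,"gripper":80},{"slide":[0,0,0],"twist":0,"gripper":80},{"slide":[0,0,-15],"twist":0,"gripper":80},{"slide":[0,0,-30],"twist":0,"gripper":80},{"slide":[0,0,-35],"twist":0,"gripper":80}]'
python3 -m handwheel '[{"slide":[0,0,-25],"twist":0,"gripper":80},{"slide":[-10,-18,0],"twist":0,"gripper":80},{"slide":[-14,-25,0],"twist":0,"gripper":80},{"slide":[-14,-25,0],"twist":0,"gripper":80},{"slide":[-14,-25,0],"twist":0,"gripper":80}]'
python3 -m handwheel '[{"slide":[-14,-25,0],"twist":0,"gripper":80},{"slide":[-13,-25,0],"twist":0,"gripper":80},{"slide":[-10,-20,0],"twist":0,"gripper":80},{"slide":[-5,-12,0],"twist":0,"gripper":80},{"slide":[0,0,0],"twist":0,"gripper":80}]'
python3 -m handwheel '[{"slide":[0,0,15],"twist":0,"gripper":100},{"slide":[0,0,25],"twist":0,"gripper":100},{"slide":[0,0,20],"twist":0,"gripper":100},{"slide":[0,0,10],"twist":0,"gripper":100},{"slide":[0,0,0],"twist":0,"gripper":100}]'
python3 -m handwheel '[{"slide":[0,0,0],"twist":0,"gripper":100},{"slide":[0,0,0],"twist":0,"gripper":100},{"slide":[0,0,0],"twist":0,"gripper":100},{"slide":[0,0,0],"twist":0,"gripper":100},{"slide":[0,0,0],"twist":0,"gripper":100}]'
python3 - <<'E'
from h import *
np.set_printoptions(precision=4,suppress=True)
im,d=r.get_image("scene"); cv2.imwrite("pics/s4.png",cv2.resize(im[140:320,180:420],None,fx=3,fy=3,interpolation=2)[...,::-1])
im,d=r.get_image("top"); print(rim("top",d,(277,152),.062,z0=.013),rim("top",d,(244,157),.054,z0=.013,rad=.035))
E
```

```text
clock: 14.47
tcp_pos: [0.6162, 0.1763, 0.035]
tcp_rot: [0.709, 0.705, -0.0, -0.0]
ft_force: [0.4, -0.0, -0.5]
grip_width: 0.0582
gripper_force: 0.0
clock: 14.88
tcp_pos: [0.6143, 0.1757, 0.114]
tcp_rot: [0.709, 0.705, -0.002, -0.001]
ft_force: [0.5, -0.0, 0.3]
grip_width: 0.0592
gripper_force: 0.0
clock: 15.3
tcp_pos: [0.5219, 0.1245, 0.1406]
tcp_rot: [0.709, 0.705, 0.0, 0.0]
ft_force: [0.8, -0.5, 0.3]
grip_width: 0.0587
gripper_force: 0.0
clock: 15.72
tcp_pos: [0.4364, 0.0813, 0.14]
tcp_rot: [0.71, 0.705, -0.002, -0.001]
ft_force: [-0.6, -0.2, -0.4]
grip_width: 0.0587
gripper_force: 0.0
clock: 16.13
tcp_pos: [0.441, 0.0841, 0.0685]
tcp_rot: [0.709, 0.705, -0.001, -0.001]
ft_force: [0.1, 0.1, 0.5]
grip_width: 0.0522
gripper_force: 0.0
clock: 16.55
tcp_pos: [0.4411, 0.0835, 0.071]
tcp_rot: [0.709, 0.705, 0.001, 0.0]
ft_force: [-0.5, 0.5, -0.1]
grip_width: 0.0519
gripper_force: 0.0
(array([0.6229, 0.096 ]), 0.02045110985636711, 143, array([0.6217, 0.0963])) (array([0.6149, 0.1767]), 0.015237504616379738, 84, array([0.614 , 0.1767]))
```

View pics/s4.png

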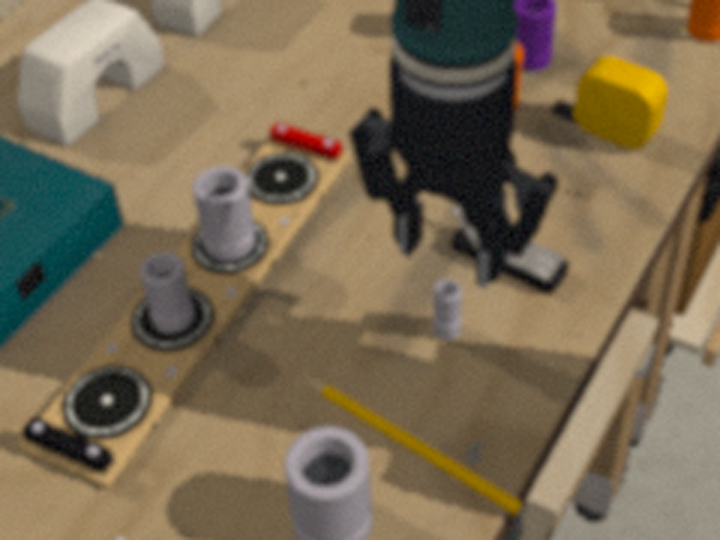

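Sockets 40 and 30 are upright on their pads (~2 mm off). The gripper is over socket_20, at crop (447,305). Next: lower and grasp.

```bash
python3 -m handwheel '[{"slide":[-1,1,15],"twist":0,"gripper":100},{"slide":[0,0,18],"twist":0,"gripper":100},{"slide":[0,0,13],"twist":0,"gripper":100},{"slide":[0,0,7],"twist":0,"gripper":100},{"slide":[0,0,2],"twist":0,"gripper":100}]'
python3 -m handwheel '[{"slide":[0,0,0],"twist":0,"gripper":120},{"slide":[0,0,0],"twist":0,"gripper":150},{"slide":[0,0,0],"twist":0,"gripper":180},{"slide":[0,0,0],"twist":0,"gripper":230},{"slide":[0,0,0],"twist":0,"gripper":230}]' 30
python3 -m handwheel '[{"slide":[0,0,0],"twist":0,"gripper":230},{"slide":[0,0,0],"twist":0,"gripper":230},{"slide":[0,0,0],"twist":0,"gripper":230},{"slide":[0,0,0],"twist":0,"gripper":230},{"slide":[0,0,0],"twist":0,"gripper":230}]' 30
python3 -m handwheel '[{"slide":[0,0,-12],"twist":0,"gripper":230},{"slide":[0,0,-22],"twist":0,"gripper":230},{"slide":[0,0,-30],"twist":0,"gripper":230},{"slide":[0,0,-30],"twist":0,"gripper":230},{"slide":[0,0,-26],"twist":0,"gripper":230}]'
```

```text
clock: 17.07
tcp_pos: [0.4411, 0.0824, 0.0144]
tcp_rot: [0.709, 0.705, -0.001, -0.0]
ft_force: [-0.7, -0.9, -0.6]
grip_width: 0.0519
gripper_force: 0.0
clock: 17.48
tcp_pos: [0.442, 0.0825, 0.016]
tcp_rot: [0.709, 0.705, 0.001, 0.0]
ft_force: [-1.1, 0.3, 5.1]
grip_width: 0.0191
gripper_force: 29.3
clock: 17.9
tcp_pos: [0.442, 0.0825, 0.016]
tcp_rot: [0.709, 0.705, 0.001, 0.0]
ft_force: [-0.5, -0.0, 6.7]
grip_width: 0.0194
gripper_force: 29.4
clock: 18.32
tcp_pos: [0.4412, 0.0823, 0.1369]
tcp_rot: [0.709, 0.705, -0.0, 0.0]
ft_force: [1.1, 0.2, -0.9]
grip_width: 0.0186
gripper_force: 29.5
```

```bash
python3 -m handwheel '[{"slide":[13,13,0],"twist":0,"gripper":230},{"slide":[20,19,0],"twist":0,"gripper":230},{"slide":[22,21,0],"twist":0,"gripper":230},{"slide":[22,21,0],"twist":0,"gripper":230},{"slide":[22,21,0],"twist":0,"gripper":230}]'
python3 -m handwheel '[{"slide":[22,21,0],"twist":0,"gripper":230},{"slide":[20,19,0],"twist":0,"gripper":230},{"slide":[17,17,0],"twist":0,"gripper":230},{"slide":[10,10,0],"twist":0,"gripper":230},{"slide":[6,7,0],"twist":0,"gripper":230}]'
python3 -m handwheel '[{"slide":[0,0,10],"twist":0,"gripper":230},{"slide":[0,0,25],"twist":0,"gripper":230},{"slide":[0,0,30],"twist":0,"gripper":230},{"slide":[0,0,20],"twist":0,"gripper":230},{"slide":[0,0,8],"twist":0,"gripper":230}]'
python3 -m handwheel '[{"slide":[0,0,0],"twist":0,"gripper":230},{"slide":[0,0,0],"twist":0,"gripper":230},{"slide":[0,0,0],"twist":0,"gripper":230},{"slide":[0,0,0],"twist":0,"gripper":230},{"slide":[0,0,0],"twist":0,"gripper":230}]'
```

```text
clock: 18.73
tcp_pos: [0.5376, 0.1814, 0.1355]
tcp_rot: [0.709, 0.705, -0.0, 0.0]
ft_force: [1.1, -0.9, -0.8]
grip_width: 0.0187
gripper_force: 29.5
clock: 19.15
tcp_pos: [0.6124, 0.2574, 0.1351]
tcp_rot: [0.709, 0.705, 0.001, -0.0]
ft_force: [0.5, -0.0, -1.2]
grip_width: 0.0189
gripper_force: 29.5
clock: 19.57
tcp_pos: [0.6078, 0.2522, 0.0382]
tcp_rot: [0.709, 0.705, -0.004, -0.001]
ft_force: [-1.3, -0.9, -1.1]
grip_width: 0.0195
gripper_force: 29.5
clock: 19.98
tcp_pos: [0.6125, 0.2558, 0.0438]
tcp_rot: [0.709, 0.705, 0.001, 0.0]
ft_force: [0.2, 0.4, -1.1]
grip_width: 0.0192
gripper_force: 29.5
```

```bash
python3 -m handwheel '[{"slide":[1,-1,5],"twist":0,"gripper":230},{"slide":[0,0,5],"twist":0,"gripper":230},{"slide":[0,0,3],"twist":0,"gripper":230},{"slide":[0,0,1],"twist":0,"gripper":230},{"slide":[0,0,0],"twist":0,"gripper":230}]'
python3 -m handwheel '[{"slide":[0,0,0],"twist":0,"gripper":230},{"slide":[0,0,0],"twist":0,"gripper":230},{"slide":[0,0,0],"twist":0,"gripper":230},{"slide":[0,0,0],"twist":0,"gripper":230},{"slide":[0,0,0],"twist":0,"gripper":230}]'
```

```text
clock: 20.4
tcp_pos: [0.6103, 0.2566, 0.0291]
tcp_rot: [0.709, 0.705, -0.0, 0.0]
ft_force: [-2.6, -0.7, 6.5]
grip_width: 0.0189
gripper_force: 30.3
clock: 20.82
tcp_pos: [0.6103, 0.2565, 0.0291]
tcp_rot: [0.709, 0.705, -0.0, 0.0]
ft_force: [-1.7, -0.5, 6.3]
grip_width: 0.0193
gripper_force: 30.3
```

```bash
python3 -m handwheel '[{"slide":[0,0,-0.3],"twist":0,"gripper":210},{"slide":[0,0,0],"twist":0,"gripper":190},{"slide":[0,0,0],"twist":0,"gripper":160},{"slide":[0,0,0],"twist":0,"gripper":130},{"slide":[0,0,0],"twist":0,"gripper":100}]'
python3 -m handwheel '[{"slide":[0,0,0],"twist":0,"gripper":80},{"slide":[0,0,0],"twist":0,"gripper":80},{"slide":[0,0,-15],"twist":0,"gripper":80},{"slide":[0,0,-30],"twist":0,"gripper":80},{"slide":[0,0,-38],"twist":0,"gripper":80}]'
python3 -m handwheel '[{"slide":[0,0,-35],"twist":0,"gripper":0},{"slide":[0,-15,-5],"twist":0,"gripper":0},{"slide":[0,-25,0],"twist":0,"gripper":0},{"slide":[0,-25,0],"twist":0,"gripper":0},{"slide":[0,-25,0],"twist":0,"gripper":0}]'
python3 -m handwheel '[{"slide":[0,-25,0],"twist":0,"gripper":0},{"slide":[0,-25,0],"twist":0,"gripper":0},{"slide":[-1,-20,0],"twist":0,"gripper":0},{"slide":[-1,-12,0],"twist":0,"gripper":0},{"slide":[-1,-4,0],"twist":0,"gripper":0}]'
python3 -m handwheel '[{"slide":[0,0,10],"twist":0,"gripper":0},{"slide":[0,0,20],"twist":0,"gripper":0},{"slide":[0,0,15],"twist":0,"gripper":0},{"slide":[0,0,5],"twist":0,"gripper":0},{"slide":[0,0,0],"twist":0,"gripper":0}]'
python3 -m handwheel '[{"slide":[0,0,0],"twist":0,"gripper":0},{"slide":[0,0,0],"twist":0,"gripper":0},{"slide":[0,0,0],"twist":0,"gripper":0},{"slide":[0,0,0],"twist":0,"gripper":0},{"slide":[0,0,0],"twist":0,"gripper":0}]'
python3 - <<'E'
from h import *
np.set_printoptions(precision=4,suppress=True)
im,d=r.get_image("scene"); cv2.imwrite("pics/s5.png",cv2.resize(im[150:350,170:410],None,fx=3,fy=3,interpolation=2)[...,::-1])
im,d=r.get_image("top"); print(rim("top",d,(213,161),.046,z0=.013,rad=.03))
E
```

```text
clock: 21.23
tcp_pos: [0.6105, 0.2563, 0.0282]
tcp_rot: [0.709, 0.705, -0.0, -0.0]
ft_force: [-0.8, -0.5, 1.1]
grip_width: 0.0515
gripper_force: 0.0
clock: 21.65
tcp_pos: [0.6086, 0.2554, 0.1108]
tcp_rot: [0.709, 0.705, -0.003, -0.001]
ft_force: [1.7, -0.3, -0.4]
grip_width: 0.059
gripper_force: 0.0
clock: 22.07
tcp_pos: [0.5201, 0.257, 0.1532]
tcp_rot: [0.709, 0.705, 0.001, 0.0]
ft_force: [-0.4, 0.2, -0.7]
grip_width: 0.0856
gripper_force: 0.0
clock: 22.48
tcp_pos: [0.4325, 0.2545, 0.1524]
tcp_rot: [0.708, 0.706, -0.0, -0.0]
ft_force: [0.4, -0.3, -0.4]
grip_width: 0.0853
gripper_force: 0.0
clock: 22.9
tcp_pos: [0.4352, 0.254, 0.1001]
tcp_rot: [0.71, 0.705, -0.001, -0.0]
ft_force: [0.4, 0.2, 0.1]
grip_width: 0.0852
gripper_force: 0.0
clock: 23.32
tcp_pos: [0.4349, 0.2547, 0.1021]
tcp_rot: [0.709, 0.705, 0.001, 0.0]
ft_force: [0.1, 1.1, -0.3]
grip_width: 0.0853
gripper_force: 0.0
(array([0.6095, 0.2556]), 0.010456627234816551, 48, array([0.6101, 0.2547]))
```

View pics/s5.png

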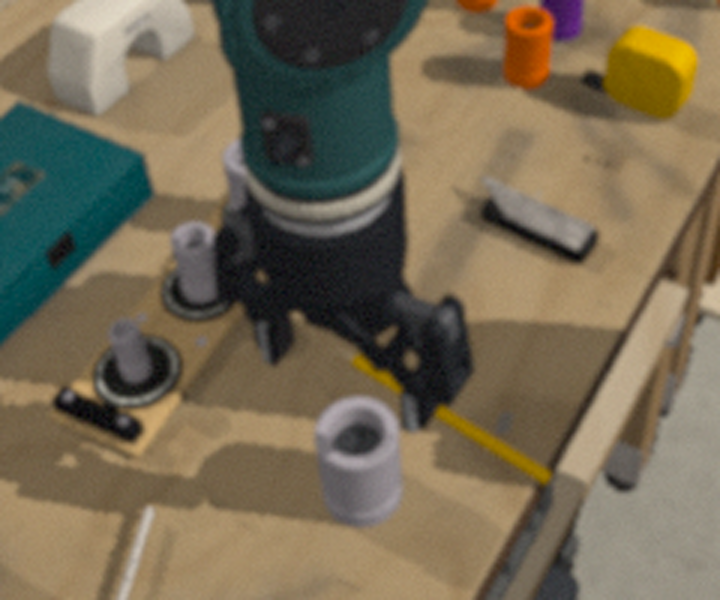

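socket_20 stands on the pad next to the black block (~1.5 mm off), and the gripper is over socket_50, at crop (358,460).

```bash
python3 -m handwheel '[{"slide":[-1.3,0,15],"twist":0,"gripper":0},{"slide":[0,0,20],"twist":0,"gripper":0},{"slide":[0,0,20],"twist":0,"gripper":0},{"slide":[0,0,12],"twist":0,"gripper":0},{"slide":[0,0,5],"twist":0,"gripper":0}]'
python3 -m handwheel '[{"slide":[0,0,0],"twist":0,"gripper":40},{"slide":[0,0,0],"twist":0,"gripper":70},{"slide":[0,0,0],"twist":0,"gripper":90},{"slide":[0,0,0],"twist":0,"gripper":140},{"slide":[0,0,0],"twist":0,"gripper":140}]' 60
python3 -m handwheel '[{"slide":[0,0,0],"twist":0,"gripper":140},{"slide":[0,0,0],"twist":0,"gripper":140},{"slide":[0,0,0],"twist":0,"gripper":140},{"slide":[0,0,0],"twist":0,"gripper":140},{"slide":[0,0,0],"twist":0,"gripper":140}]' 60
python3 -m handwheel '[{"slide":[0,0,-12],"twist":0,"gripper":140},{"slide":[0,0,-24],"twist":0,"gripper":140},{"slide":[0,0,-32],"twist":0,"gripper":140},{"slide":[0,0,-32],"twist":0,"gripper":140},{"slide":[0,0,-25],"twist":0,"gripper":140}]'
```

```text
clock: 23.83
tcp_pos: [0.4338, 0.2528, 0.0282]
tcp_rot: [0.709, 0.705, -0.001, -0.0]
ft_force: [-0.9, -0.5, -0.9]
grip_width: 0.0855
gripper_force: 0.0
clock: 24.25
tcp_pos: [0.435, 0.2535, 0.0307]
tcp_rot: [0.709, 0.705, 0.001, 0.0]
ft_force: [-0.2, 0.6, 7.2]
grip_width: 0.0486
gripper_force: 61.7
clock: 24.67
tcp_pos: [0.4349, 0.2535, 0.0307]
tcp_rot: [0.709, 0.705, 0.001, 0.0]
ft_force: [-0.8, -0.3, 6.9]
grip_width: 0.0485
gripper_force: 61.7
clock: 25.08
tcp_pos: [0.4346, 0.2531, 0.1567]
tcp_rot: [0.709, 0.705, 0.001, 0.0]
ft_force: [0.9, 0.7, -2.5]
grip_width: 0.0487
gripper_force: 62.6
```

```bash
python3 -m handwheel '[{"slide":[-14,12,0],"twist":0,"gripper":140},{"slide":[-22,18,0],"twist":0,"gripper":140},{"slide":[-25,21,0],"twist":0,"gripper":140},{"slide":[-25,21,0],"twist":0,"gripper":140},{"slide":[-25,21,0],"twist":0,"gripper":140}]'
python3 -m handwheel '[{"slide":[-25,21,0],"twist":0,"gripper":140},{"slide":[-25,21,0],"twist":0,"gripper":140},{"slide":[-25,21,0],"twist":0,"gripper":140},{"slide":[-22,18,0],"twist":0,"gripper":140},{"slide":[-16,13,0],"twist":0,"gripper":140}]'
python3 -m handwheel '[{"slide":[-10.5,8.5,0],"twist":0,"gripper":140},{"slide":[0,0,10],"twist":0,"gripper":140},{"slide":[0,0,20],"twist":0,"gripper":140},{"slide":[0,0,15],"twist":0,"gripper":140},{"slide":[0,0,5],"twist":0,"gripper":140}]'
python3 -m handwheel '[{"slide":[0,0,0],"twist":0,"gripper":140},{"slide":[0,0,0],"twist":0,"gripper":140},{"slide":[0,0,0],"twist":0,"gripper":140},{"slide":[0,0,0],"twist":0,"gripper":140},{"slide":[0,0,0],"twist":0,"gripper":140}]'
```

```text
clock: 25.5
tcp_pos: [0.5272, 0.1401, 0.1548]
tcp_rot: [0.709, 0.705, -0.0, 0.0]
ft_force: [-0.0, 0.9, -2.5]
grip_width: 0.0486
gripper_force: 62.6
clock: 25.92
tcp_pos: [0.6215, 0.024, 0.1544]
tcp_rot: [0.711, 0.704, -0.0, 0.001]
ft_force: [-0.2, -0.4, -2.6]
grip_width: 0.0488
gripper_force: 62.6
clock: 26.33
tcp_pos: [0.625, 0.0193, 0.1016]
tcp_rot: [0.708, 0.706, -0.002, -0.003]
ft_force: [-1.1, -0.8, -2.4]
grip_width: 0.0491
gripper_force: 62.6
clock: 26.75
tcp_pos: [0.6292, 0.0178, 0.1055]
tcp_rot: [0.709, 0.705, 0.001, 0.001]
ft_force: [0.1, 0.0, -3.0]
grip_width: 0.0489
gripper_force: 62.6
```

```bash
python3 -m handwheel '[{"slide":[0.8,1.2,12],"twist":0,"gripper":140},{"slide":[0,0,18],"twist":0,"gripper":140},{"slide":[0,0,15],"twist":0,"gripper":140},{"slide":[0,0,6],"twist":0,"gripper":140},{"slide":[0,0,2],"twist":0,"gripper":140}]'
python3 -m handwheel '[{"slide":[0,0,0],"twist":0,"gripper":140},{"slide":[0,0,0],"twist":0,"gripper":140},{"slide":[0,0,0],"twist":0,"gripper":140},{"slide":[0,0,0],"twist":0,"gripper":140},{"slide":[0,0,0],"twist":0,"gripper":140}]'
python3 -m handwheel '[{"slide":[0,0,3],"twist":0,"gripper":140},{"slide":[0,0,3],"twist":0,"gripper":140},{"slide":[0,0,2],"twist":0,"gripper":140},{"slide":[0,0,0],"twist":0,"gripper":140},{"slide":[0,0,0],"twist":0,"gripper":140}]'
```

```text
clock: 27.17
tcp_pos: [0.6288, 0.0182, 0.0498]
tcp_rot: [0.709, 0.705, -0.001, -0.001]
ft_force: [-0.7, -0.7, -2.2]
grip_width: 0.0491
gripper_force: 62.6
clock: 27.58
tcp_pos: [0.6304, 0.0183, 0.0523]
tcp_rot: [0.709, 0.705, 0.0, 0.0]
ft_force: [-0.6, 0.1, -2.1]
grip_width: 0.049
gripper_force: 62.6
clock: 28.0
tcp_pos: [0.6298, 0.0182, 0.0438]
tcp_rot: [0.709, 0.705, -0.0, 0.0]
ft_force: [-0.6, 0.2, 1.9]
grip_width: 0.0489
gripper_force: 62.9
```

Contact (force now +1.9 N). Releasing and retreating.

```bash
python3 -m handwheel '[{"slide":[0,0,0],"twist":0,"gripper":120},{"slide":[0,0,0],"twist":0,"gripper":90},{"slide":[0,0,0],"twist":0,"gripper":60},{"slide":[0,0,0],"twist":0,"gripper":30},{"slide":[0,0,0],"twist":0,"gripper":0}]'
python3 -m handwheel '[{"slide":[0,0,0],"twist":0,"gripper":0},{"slide":[0,0,0],"twist":0,"gripper":0},{"slide":[0,0,-15],"twist":0,"gripper":0},{"slide":[0,0,-30],"twist":0,"gripper":0},{"slide":[0,0,-40],"twist":0,"gripper":0}]'
python3 -m handwheel '[{"slide":[0,0,-40],"twist":0,"gripper":0},{"slide":[-20,-10,-10],"twist":0,"gripper":0},{"slide":[-30,-20,0],"twist":0,"gripper":0},{"slide":[-30,-20,0],"twist":0,"gripper":0},{"slide":[-30,-20,0],"twist":0,"gripper":0}]'
python3 -m handwheel '[{"slide":[-30,-10,0],"twist":0,"gripper":0},{"slide":[-30,0,0],"twist":0,"gripper":0},{"slide":[-20,0,0],"twist":0,"gripper":0},{"slide":[0,0,0],"twist":0,"gripper":0},{"slide":[0,0,0],"twist":0,"gripper":0}]'
python3 -m handwheel '[{"slide":[0,0,0],"twist":0,"gripper":0},{"slide":[0,0,0],"twist":0,"gripper":0},{"slide":[0,0,0],"twist":0,"gripper":0},{"slide":[0,0,0],"twist":0,"gripper":0},{"slide":[0,0,0],"twist":0,"gripper":0}]'
python3 - <<'E'
from h import *
np.set_printoptions(precision=4,suppress=True)
im,d=r.get_image("scene"); cv2.imwrite("pics/s6.png",cv2.resize(im[140:320,160:400],None,fx=3,fy=3,interpolation=2)[...,::-1])
im,d=r.get_image("top")
for uv,h in(((309,148),.07),((277,152),.062),((244,157),.054),((213,161),.046)): print(rim("top",d,uv,h,z0=.013,rad=.035))
E
```

```text
clock: 28.42
tcp_pos: [0.6301, 0.0184, 0.0436]
tcp_rot: [0.709, 0.705, 0.0, 0.0]
ft_force: [0.2, 0.5, 0.3]
grip_width: 0.0847
gripper_force: 0.0
clock: 28.83
tcp_pos: [0.6273, 0.018, 0.1266]
tcp_rot: [0.709, 0.705, -0.003, -0.002]
ft_force: [0.2, -0.8, 0.5]
grip_width: 0.0851
gripper_force: 0.0
clock: 29.25
tcp_pos: [0.5587, -0.0921, 0.1793]
tcp_rot: [0.709, 0.705, 0.0, 0.001]
ft_force: [0.7, -0.9, -0.4]
grip_width: 0.0852
gripper_force: 0.0
clock: 29.67
tcp_pos: [0.5484, -0.1727, 0.1785]
tcp_rot: [0.71, 0.704, -0.0, 0.0]
ft_force: [0.4, 0.6, 1.4]
grip_width: 0.0854
gripper_force: 0.0
clock: 30.08
tcp_pos: [0.5489, -0.1702, 0.1786]
tcp_rot: [0.709, 0.706, 0.0, -0.0]
ft_force: [1.2, -0.7, -0.2]
grip_width: 0.0853
gripper_force: 0.0
(array([0.6284, 0.0191]), 0.02509905956685543, 206, array([0.6281, 0.0193]))
(array([0.6223, 0.0968]), 0.02042483165860176, 141, array([0.622, 0.096]))
(array([0.6155, 0.1766]), 0.015301496721804142, 84, array([0.6145, 0.1762]))
(array([0.6097, 0.2568]), 0.010508138686418533, 43, array([0.6093, 0.2553]))
```

View pics/s6.png

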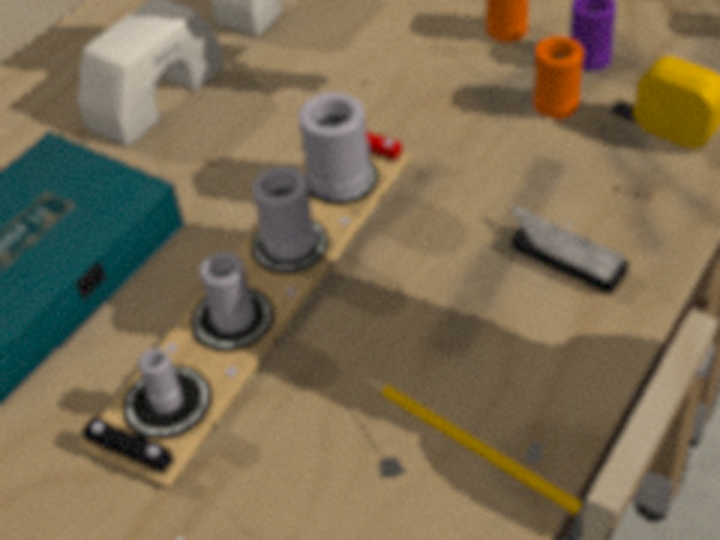

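All four stand upright on their pads, from the largest at red (338,150) to the smallest at black (160,385), each within about 2 mm of its pad centre, and the arm is clear.

```bash
python3 -c "from plant import r; print(r.job_done())"
```

```text
the job is handed in; nothing more can be done
None
```

The four sockets stand upright and released on their pads, largest at the red block to smallest at the black, each within about 2 mm of centre by the top camera; I handed the job in at about 30 s, and no verdict came back.

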